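# Close a glaze pot with its double lid, then lift the outer lid alone

### The arm

A 7-joint arm with a two-finger parallel gripper is mounted at the origin on a cart in front of the work surface, level with it; the furniture and walls round the work are solid. World frame = base frame: x ahead of the robot, y to its left, z up, the work surface at z = 0. Lengths are in m, angles in rad, forces in N, time in s.
With the tool pointing down it reaches from about 0.425 to 0.825 m from the base axis. Payload 3.6 kg.
Tool frame: the origin (TCP) lies on the centre line of the jaws, within the pads' length; the fingertips stand 8 mm ahead of it and the grasp point (between the pads) lies 11 mm behind it; y points along the fingers, z is the direction in which the jaws open and shut, and the axes are right-handed (so a half turn about y gives the same grasp; the last joint's range is limited). The gripper opens to 93 mm and grips with 3 to 60 N. Pads are 15 mm wide; open, the fingers measure 128 mm over their backs; the gripper's body (75 mm by 188 mm) begins 65 mm behind the grasp point.
Start: joints at [-0.794, 0.615, -0.013, 1.423, 0.008, 1.103, -0.04], TCP at [0.468, 0.452, 0.227] pointing down, gripper open.
Joint ranges: [-3.12, 3.12], [-0.3, 2.06], [-1.34, 1.32], [0.26, 2.42], [-1.36, 4.5], [0.01, 1.98], [-2.84, 2.84]. Speed limits (rad/s): [2.79, 2.79, 3.14, 3.14, 3.14, 3.14, 3.14].

### API

Orientations are given as a unit quaternion [w, x, y, z].
In Python, from plant import manip gives the robot as it stands.
- The arm moves only by the tool play_rows, never from a script. Its argument "plan" is a list of rows, each an object of numbers: "tx", "ty", "tz": the shift along the tool's x, y, z scaled (see below); "wx", "wy", "wz": the turn, a rotation vector about the tool's x, y, z scaled (see below); "fingers": the opening, from -1 (shut) to 1 (fully open). A call has 1 to 12 rows; each row shifts and turns the commanded pose from where the row before left it, along the tool's axes as they then stand; what a row does not reach is not made up. The controller multiplies each number of a shift by 0.04 m and each number of a turn by 4 degrees. A row lasts 1/12 s, in which the tool goes at most 41.7 mm and 7.16 degrees, less where a joint would pass 70% of its speed; a pose out of reach is approached as far as the arm can. A call with a number of a shift or a turn outside -1 to 1 is refused whole. A call with a gripper value outside its range is refused whole. The fingers move at their own pace and stop on an object; "force" is the grip in N (left out, the last holds). Time passes only in rows, so rows that do not move let the fingers close. It gives the time, the measured TCP pose, the force and the opening at its end, in the units of the state.
- manip.observe(): the state, without advancing time (a new reading comes with each control period).
- manip.capture(name): name is "scene" or "top" or "wrist"; returns a dict with "frame" (420x560x3 uint8, red, green, blue), "fx", "fy", "cx", "cy" (pixels), "k1" (the pictures are not rectified: a ray, as slopes to the right and down, at radius r is drawn at 1 + k1 r^2 times it, then the intrinsics apply), "T" (4x4, takes a point from camera to world coordinates). Camera axes: x right, y down, z forward; pixel columns grow to the right and rows downward; lengths in m; the calibration is good to about 2 mm. A picture is of the moment at which its call begins. There is no depth.
- manip.sign_off(): hands the job in, once; it reports no verdict.
The state is a dict: "t": time; "joints": joint angles; "qd": joint speeds; "joint_efforts": joint torques, N m; "tcp_pos": TCP position; "orientation": TCP orientation; "force": force on the tool from outside, world axes, zero at the start; "ft_torque": the same for the moment, N m; "opening": finger opening in m.
Only numpy, scipy, OpenCV 4.12 (cv2) and the standard library are available. Lean on these libraries where they do the work, as an engineer would, in place of code of your own. Each camera call takes 0.05 s, during which the arm holds its last target. There are 200 camera calls.

### The job

Close the open glaze pot with its double lid: pick both nested lids up together by the wooden knob of the inner lid, lower them onto the pot without dropping them until the inner lid is fully home in the mouth with the blue outer lid resting on it, and let go. Then take the outer lid alone by its collar, lift it straight up off the knob and finish with it still held in the gripper, level and motionless, about 10 cm above where it sat, leaving the inner lid undisturbed in the upright pot. Never part the two lids before the inner one is home, and leave the bottles and the bowl near by where they are.

Things in the scene. Friction and masses are not known exactly. Their poses are not given: they have to be found in the camera images.
- pot: White round glazed pot with a blue band, loose on the bench, 104 mm widest diameter, 76 mm high, about 0.75 kg, open at the top: its mouth is 82 mm in diameter inside, the neck 90 mm outside (walls 4 mm). Origin: centre of its underside; z up through the mouth.
- inner_lid: Light wooden inner lid, one piece, 0.14 kg, round about z. Heights over its origin (centre of the underside): plug 77 mm in diameter, chamfered, 0 to 10 mm; flange 94 mm in diameter, 10 to 14 mm; knob 18 mm in diameter, 14 to 60 mm. Starts on the bench on its plug, the outer lid nested over it. Home in the pot, the flange lies on the rim and its origin is 66 mm above the pot's.
- knob_top (a point): Centre of the top of the inner lid's wooden knob, 60 mm above the inner lid's origin. The top 21 mm of the knob stand free above the outer lid's collar: there it is pinched. Lifting the knob lifts both lids, as the outer lid rests loosely on the flange.
- outer_lid: Blue glazed outer lid, loose, 0.12 kg, round about z, 108 mm in diameter. Heights over its origin (centre of the underside): skirt 0 to 11 mm, 100 mm in diameter inside; flat top 11 to 16 mm with a central hole of 28 mm; collar round the hole, 36 mm in diameter outside, 16 to 36 mm. It rests loosely on the flange, its origin 3 mm above the inner lid's, the knob standing up through the collar.
- collar_top (a point): Centre of the collar's upper edge on the outer lid, 36 mm above the outer lid's origin. The collar's outer wall reaches 20 mm down from here to the flat top: there it is gripped, 36 mm wide, with the knob (when nested) standing 21 mm above this point.
- brown_bottle: Bystander: brown squeeze bottle, 42 mm in diameter, 105 mm high with its needle and pin, standing at the back. Origin: centre of its underside.
- blue_bottle: Bystander: slim blue squeeze bottle, 32 mm in diameter, 109 mm high with its needle and pin, standing at the back. Origin: centre of its underside.
- green_bowl: Bystander: green plastic bowl, 142 mm in diameter, 73 mm high, standing on the right. Origin: centre of its underside.
Mind the look-alikes: they are no part of the job. What is shaped like the outer_lid but yellow is not meant.

How it is judged:
By the outcome, as a careful person would: the job done as asked, in the order asked, and still so for the second after the job is handed in, while the arm keeps its last pose, push and grip.
It also fails if it takes over 58 s, if anything falls off the work surface, if the arm or the gripper's body presses on something with over 40 N, if the wrist force passes 120 N, or if a joint passes its speed limit or range.

## Working session

There is one attempt and no reset: what is moved stays moved. The work goes in short steps, Python scripts to look and compute and a tool call to move; the robot and the scene stay as the last step left them, time stands still between calls to the robot, and variables do not carry over. Pictures are saved under pics/ and viewed, about 8 in all and at most 12, crops included, and the job is handed in when it is done.

Besides the shell and the picture viewer there is one more tool, called as a command line: name --argument value ..., lists and objects as JSON in quotes. play_rows: Moves the arm, as the interface text tells. Shifts and turns lie within -1 to 1; 1 stands for 0.04 m of shift or 4 degrees of turn. Its arguments: {"type":"object","properties":{"plan":{"type":"array"},"force":{"type":"number"}},"required":["plan"]}

```bash
ls; mkdir -p pics; python3 - <<'E'
from plant import manip
import cv2, json, numpy as np
s=manip.observe(); print(s)
for n in ("scene","top"):
    c=manip.capture(n); cv2.imwrite(f"pics/{n}0.png",c["frame"][:,:,::-1]); print(n,c["fx"],c["fy"],c["cx"],c["cy"],c["k1"],np.round(c["T"],4).tolist())
E
```

```text
pics
{'t': 0.0, 'joints': array([-0.79433982,  0.61592918, -0.01228014,  1.4250836 ,  0.00831804,
        1.10361777, -0.04047969]), 'qd': array([-0.00123147,  0.00079389,  0.00024709,  0.00043827,  0.00118716,
        0.00056186, -0.00110315]), 'joint_efforts': array([-2.71575032e-01, -4.59241462e+01,  9.16651828e-03, -1.67107916e+01,
       -1.18547562e-01, -4.54988214e-02,  2.53268337e-02]), 'tcp_pos': array([0.46711886, 0.45066185, 0.22541482]), 'orientation': array([-0.64982507,  0.65188291, -0.27665092,  0.27611649]), 'force': array([-0.55737321,  0.27714264, -0.26849666]), 'ft_torque': array([ 0.01401734, -0.00923446,  0.00559199]), 'opening': 0.09281341438504999}
scene 430.7463248416933 430.7463248416933 276.82756476161273 211.18088992330468 -0.09653961911833575 [[0.8312, -0.2197, 0.5107, 0.0095], [-0.5558, -0.3071, 0.7725, -0.8478], [-0.0129, -0.9259, -0.3774, 0.4508], [0.0, 0.0, 0.0, 1.0]]
top 379.11545576043363 379.11545576043363 280.36401173833065 207.4939208539682 -0.01763842923176827 [[-0.0215, -0.9802, 0.1966, 0.3363], [-0.9995, 0.0254, 0.0178, -0.0776], [-0.0224, -0.1961, -0.9803, 0.9066], [0.0, 0.0, 0.0, 1.0]]
```

View pics/scene0.png

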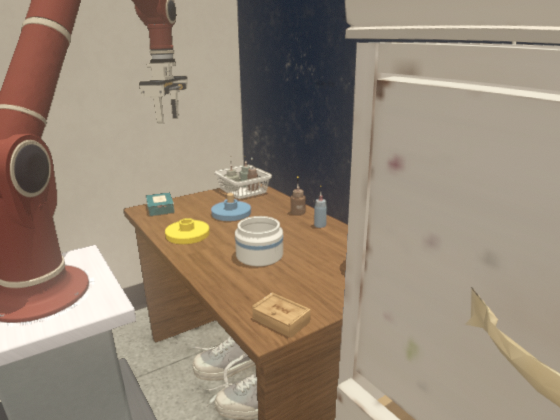

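View pics/top0.png

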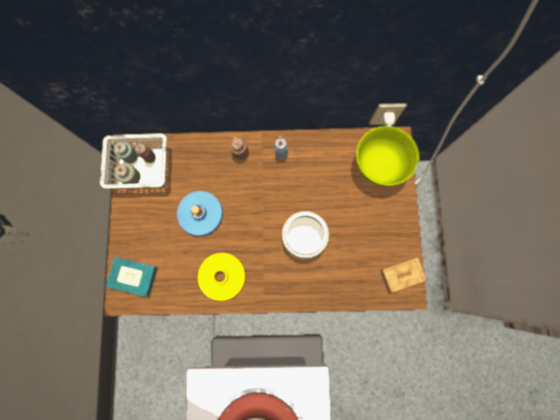

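Scene view: the blue double lid with knob is at (231,208), the yellow look-alike at (187,232) and the pot at (260,240). The top view has the blue lid at (200,213), its knob at about (197,211) and the pot mouth at (306,233). The brown bottle is at (238,146), the blue bottle at (281,148) and the bowl at (387,156).

```bash
cat > h.py <<'E'
import cv2, numpy as np
from plant import manip
def ray(c,px):
    K=np.array([[c["fx"],0,c["cx"]],[0,c["fy"],c["cy"]],[0,0,1]])
    p=np.array(px,float).reshape(-1,1,2)
    u=cv2.undistortPoints(p,K,np.array([c["k1"],0,0,0.]),None,None,None).reshape(-1,2)
    T=np.array(c["T"]); d=np.c_[u,np.ones(len(u))]@T[:3,:3].T
    return T[:3,3],d
def plane(c,px,z):
    o,d=ray(c,px); return o+d*((z-o[2])/d[:,2])[:,None]
def circ(P):  # algebraic circle fit in xy
    A=np.c_[2*P[:,:2],np.ones(len(P))]; s=np.linalg.lstsq(A,(P[:,:2]**2).sum(1),rcond=None)[0]
    return s[:2],np.sqrt(s[2]+s[0]**2+s[1]**2)
def mask(c,lo,hi,roi):
    hsv=cv2.cvtColor(c["frame"],cv2.COLOR_RGB2HSV); m=cv2.inRange(hsv,np.array(lo),np.array(hi))
    x0,y0,x1,y1=roi; k=np.zeros_like(m); k[y0:y1,x0:x1]=255
    return m&k
def big(m,mode=cv2.RETR_EXTERNAL):
    cs=cv2.findContours(m,mode,cv2.CHAIN_APPROX_NONE)[0]
    return max(cs,key=cv2.contourArea).reshape(-1,2)
E
python3 - <<'E'
from h import *
c=manip.capture("top")
hsv=cv2.cvtColor(c["frame"],cv2.COLOR_RGB2HSV)
for p in [(188,220),(197,211),(195,209),(201,213),(306,215),(306,235),(306,248),(330,200)]: print(p,hsv[p[1],p[0]])
P=plane(c,cv2.convexHull(big(mask(c,(95,80,60),(120,255,255),(170,185,230,245)))).reshape(-1,2),.019)
print("lid",circ(P))
m=mask(c,(5,60,120),(25,255,255),(185,200,212,224)); b=np.argwhere(m)[:,::-1]; print("knob px",len(b),b.mean(0),plane(c,[b.mean(0)],.055))
m=mask(c,(0,0,120),(180,60,255),(275,205,335,265))
q=cv2.convexHull(big(m)).reshape(-1,2); print("pot hull z.05",circ(plane(c,q,.05)),"rim",circ(plane(c,q,.076)))
fr=c["frame"][125:285,170:350]; cv2.imwrite("pics/crop1.png",cv2.resize(fr,None,fx=4,fy=3.75,interpolation=cv2.INTER_CUBIC)[:,:,::-1])
E
```

```text
(188, 220) [ 98  95 231]
(197, 211) [ 19 135 241]
(195, 209) [ 24 117 247]
(201, 213) [ 16  30 112]
(306, 215) [ 25  16 207]
(306, 235) [  0   0 247]
(306, 248) [  0   0 247]
(330, 200) [ 14 156 165]
lid (array([0.50627472, 0.13270545]), np.float64(0.05257040082905981))
knob px 70 [195.92857143 210.15714286] [[0.50592942 0.13229619 0.055     ]]
pot hull z.05 (array([ 0.44410175, -0.1159716 ]), np.float64(0.052906736740482845)) rim (array([ 0.44083108, -0.11480762]), np.float64(0.05130084567276967))
```

View pics/crop1.png

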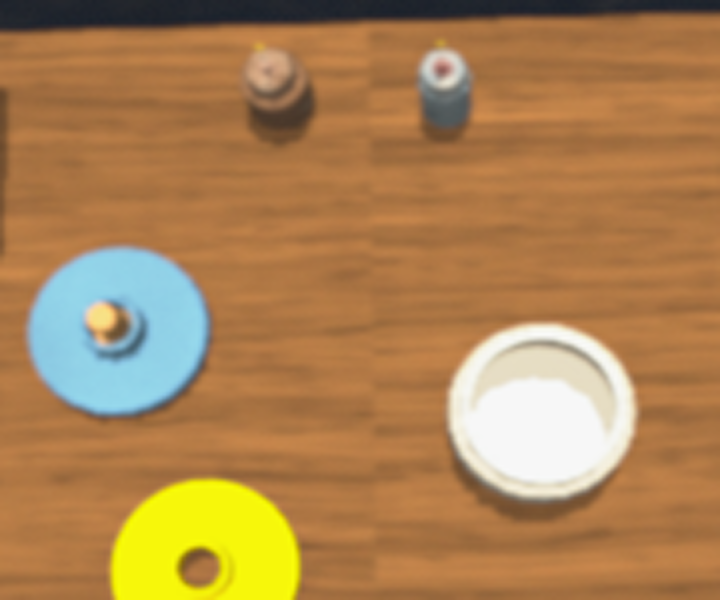

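The crop shows the knob top at crop (102,318), standing in the blue collar, and the pot mouth at crop (541,412). The yellow lid is separate. Next I work out the moves to hover above the knob.

```bash
cat >> h.py <<'E'
from scipy.spatial.transform import Rotation as R
def tool():
    s=manip.observe(); q=s["orientation"]; return s,R.from_quat(np.r_[q[1:],q[0]])
def go(target,yaw=None):
    "print tool-unit shift to target and wy turn making jaws lie at yaw (world)"
    s,r=tool(); M=r.as_matrix(); d=np.array(target)-s["tcp_pos"]
    print("t",round(s["t"],2),"pos",np.round(s["tcp_pos"],4),"open",round(s["opening"],4),"F",np.round(s["force"],2))
    print("axes x,y,z:",np.round(M.T,3).tolist())
    print("shift units",np.round(M.T@d/.04,3),"jaw yaw deg",np.degrees(np.arctan2(M[1,2],M[0,2])))
E
python3 - <<'E'
from h import *
go((.506,.1325,.20))
c=manip.capture("wrist"); print(c["fx"],c["k1"],np.round(c["T"],3).tolist())
E
```

```text
t 0.15 pos [0.4671 0.4508 0.2256] open 0.0931 F [ 0.8 -0.8  0. ]
axes x,y,z: [[0.695, -0.719, 0.0], [-0.002, -0.002, -1.0], [0.719, 0.695, -0.003]]
shift units [ 6.4    0.656 -4.826] jaw yaw deg 43.99174926730542
328.5027256207129 0.02722424087292141 [[0.719, 0.665, 0.201, 0.41], [0.695, -0.687, -0.213, 0.509], [-0.003, 0.293, -0.956, 0.385], [0.0, 0.0, 0.0, 1.0]]
```

play_rows --plan '[{"tx": 0.64, "tz": -0.48, "fingers": 1}, {"tx": 0.64, "tz": -0.48, "fingers": 1}, {"tx": 0.64, "tz": -0.48, "fingers": 1}, {"tx": 0.64, "tz": -0.48, "fingers": 1}, {"tx": 0.64, "tz": -0.48, "fingers": 1}, {"tx": 0.64, "tz": -0.48, "fingers": 1}, {"tx": 0.64, "tz": -0.48, "fingers": 1}, {"tx": 0.64, "tz": -0.48, "fingers": 1}, {"tx": 0.64, "tz": -0.48, "fingers": 1}, {"tx": 0.64, "tz": -0.5, "fingers": 1}, {"fingers": 1}, {"fingers": 1}]'

```text
validation failed for argument at $.pl...
```

```bash
python3 - <<'E'
from h import *
go((.506,.1325,.15))
c=manip.capture("wrist"); cv2.imwrite("pics/w1.png",c["frame"][:,:,::-1])
np.savez("w1.npz",**c)
m=mask(c,(5,60,120),(25,255,255),(150,100,420,400))
P=plane(c,cv2.convexHull(big(mask(c,(90,70,60),(125,255,255),(0,0,560,420)))).reshape(-1,2),.019); print("lid",circ(P))
E
```

```text
t 0.2 pos [0.4672 0.4508 0.2258] open 0.0929 F [-0.5  -0.54 -0.47]
axes x,y,z: [[0.694, -0.719, 0.0], [-0.001, -0.002, -1.0], [0.719, 0.694, -0.002]]
shift units [ 6.399  1.908 -4.825] jaw yaw deg 43.98710957053211
lid (array([0.52128267, 0.13260414]), np.float64(0.010195055740706864))
```

View pics/w1.png

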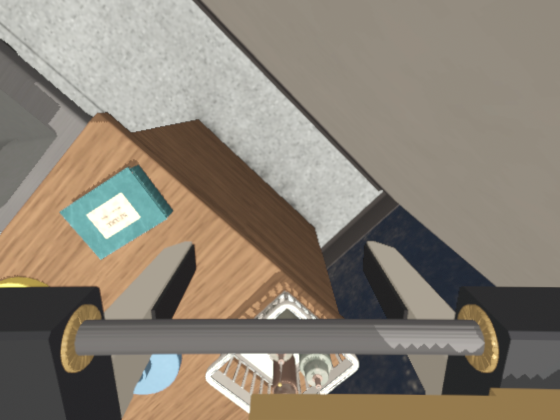

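The move was refused, probably because every key is required in each row. So this wrist view is still from the start pose, with the blue lid partly visible at (155,365). I'll send full rows.

play_rows --plan '[{"tx": 0.64, "ty": 0, "tz": -0.48, "wx": 0, "wy": 0, "wz": 0, "fingers": 1}, {"tx": 0.64, "ty": 0, "tz": -0.48, "wx": 0, "wy": 0, "wz": 0, "fingers": 1}, {"tx": 0.64, "ty": 0, "tz": -0.48, "wx": 0, "wy": 0, "wz": 0, "fingers": 1}, {"tx": 0.64, "ty": 0, "tz": -0.48, "wx": 0, "wy": 0, "wz": 0, "fingers": 1}, {"tx": 0.64, "ty": 0, "tz": -0.48, "wx": 0, "wy": 0, "wz": 0, "fingers": 1}, {"tx": 0.64, "ty": 0, "tz": -0.48, "wx": 0, "wy": 0, "wz": 0, "fingers": 1}, {"tx": 0.64, "ty": 0, "tz": -0.48, "wx": 0, "wy": 0, "wz": 0, "fingers": 1}, {"tx": 0.64, "ty": 0, "tz": -0.48, "wx": 0, "wy": 0, "wz": 0, "fingers": 1}, {"tx": 0.64, "ty": 0, "tz": -0.48, "wx": 0, "wy": 0, "wz": 0, "fingers": 1}, {"tx": 0.64, "ty": 0, "tz": -0.5, "wx": 0, "wy": 0, "wz": 0, "fingers": 1}, {"tx": 0, "ty": 0, "tz": 0, "wx": 0, "wy": 0, "wz": 0, "fingers": 1}, {"tx": 0, "ty": 0, "tz": 0, "wx": 0, "wy": 0, "wz": 0, "fingers": 1}]'

```text
t: 1.25
tcp_pos: [0.5072, 0.1313, 0.2269]
orientation: [-0.65, 0.65, -0.278, 0.278]
force: [0.1, 0.3, 0.9]
opening: 0.0932
```

```bash
python3 - <<'E'
from h import *
go((.506,.1325,.15))
c=manip.capture("wrist"); cv2.imwrite("pics/w2.png",c["frame"][:,:,::-1])
P=plane(c,cv2.convexHull(big(mask(c,(90,70,60),(125,255,255),(0,0,560,420)))).reshape(-1,2),.019); print("lid",circ(P))
E
```

```text
t 1.25 pos [0.5072 0.1313 0.2269] open 0.0932 F [0.12 0.33 0.93]
axes x,y,z: [[0.691, -0.723, 0.001], [0.001, -0.0, -1.0], [0.723, 0.691, 0.0]]
shift units [-0.043  1.922 -0.002] jaw yaw deg 43.728897427780694
lid (array([0.50633362, 0.13380119]), np.float64(0.05233780801934318))
```

View pics/w2.png

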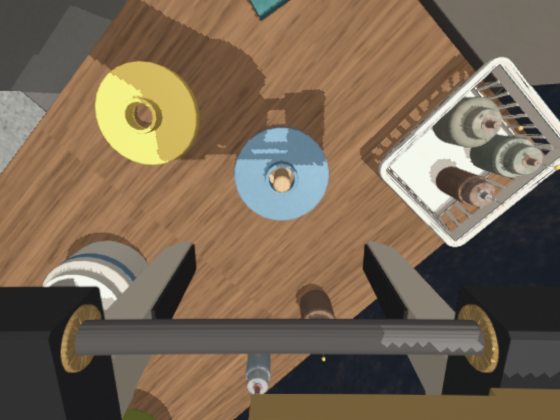

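The wrist view shows the knob at (281,178), midway between the fingers. The basket edge at about (385,170) is roughly 120 mm away and clear of the gripper. Next I measure the knob in this view and descend in stages.

```bash
python3 - <<'E'
from h import *
c=manip.capture("wrist")
m=mask(c,(5,70,150),(30,255,255),(265,160,298,196)); n,l,st,ce=cv2.connectedComponentsWithStats(m); i=1+st[1:,4].argmax(); print(st[i],ce[i],plane(c,[ce[i]],.058))
k=plane(c,[ce[i]],.058)[0]
go((k[0],k[1],.10)); 
E
```

```text
[269 171  23  23 293] [279.90443686 183.57679181] [[0.50572291 0.13470329 0.058     ]]
t 1.35 pos [0.5066 0.135  0.2267] open 0.093 F [-0.35  0.14 -0.05]
axes x,y,z: [[0.696, -0.718, -0.001], [0.0, 0.001, -1.0], [0.718, 0.696, 0.001]]
shift units [-0.007  3.169 -0.023] jaw yaw deg 44.093556455352456
```

play_rows --plan '[{"tx": 0, "ty": 0.5, "tz": 0, "wx": 0, "wy": 0, "wz": 0, "fingers": 0.1}, {"tx": 0, "ty": 0.5, "tz": 0, "wx": 0, "wy": 0, "wz": 0, "fingers": 0.1}, {"tx": 0, "ty": 0.5, "tz": 0, "wx": 0, "wy": 0, "wz": 0, "fingers": 0.1}, {"tx": 0, "ty": 0.5, "tz": 0, "wx": 0, "wy": 0, "wz": 0, "fingers": 0.1}, {"tx": 0, "ty": 0.5, "tz": 0, "wx": 0, "wy": 0, "wz": 0, "fingers": 0.1}, {"tx": 0, "ty": 0.5, "tz": 0, "wx": 0, "wy": 0, "wz": 0, "fingers": 0.1}, {"tx": 0, "ty": 0, "tz": 0, "wx": 0, "wy": 0, "wz": 0, "fingers": 0.1}, {"tx": 0, "ty": 0, "tz": 0, "wx": 0, "wy": 0, "wz": 0, "fingers": 0.1}, {"tx": 0, "ty": 0, "tz": 0, "wx": 0, "wy": 0, "wz": 0, "fingers": 0.1}]'

```text
t: 2.1
tcp_pos: [0.5072, 0.135, 0.1075]
orientation: [0.652, -0.651, 0.275, -0.276]
force: [-0.5, 0.5, -0.3]
opening: 0.0513
```

```bash
python3 - <<'E'
from h import *
go((.506,.1335,.05))
c=manip.capture("wrist"); cv2.imwrite("pics/w3.png",c["frame"][:,:,::-1])
hull=cv2.convexHull(big(mask(c,(90,70,60),(125,255,255),(0,0,560,420)))).reshape(-1,2)
print("lid",circ(plane(c,hull,.019)))
go((.506,.1335,.05))
E
```

```text
t 2.1 pos [0.5072 0.135  0.1075] open 0.0513 F [-0.52  0.49 -0.29]
axes x,y,z: [[0.696, -0.718, 0.0], [0.001, 0.001, -1.0], [0.718, 0.696, 0.002]]
shift units [ 0.004  1.437 -0.05 ] jaw yaw deg 44.115914076587124
lid (array([0.50686099, 0.13356663]), np.float64(0.05325434368824648))
t 2.15 pos [0.5076 0.1347 0.1078] open 0.0513 F [-0.57  0.71 -0.29]
axes x,y,z: [[0.696, -0.718, 0.001], [0.002, 0.001, -1.0], [0.718, 0.696, 0.003]]
shift units [-0.007  1.446 -0.052] jaw yaw deg 44.08510221320478
```

View pics/w3.png

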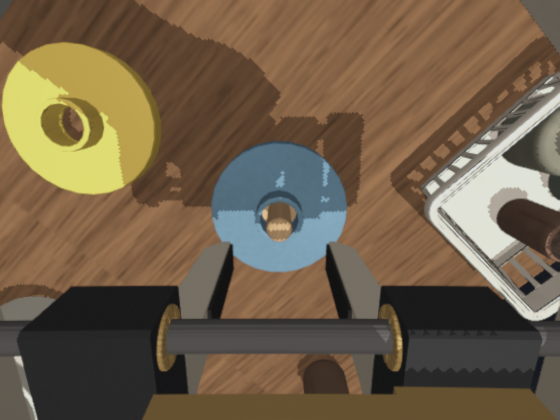

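The view shows the knob at (279,222), and the gap between the fingertips is centred at about column 280, so the jaws are centred on it. Descend to TCP z ≈ 0.05 and close.

play_rows --plan '[{"tx": 0, "ty": 0.3, "tz": -0.04, "wx": 0, "wy": 0, "wz": 0, "fingers": 0.1}, {"tx": 0, "ty": 0.3, "tz": 0, "wx": 0, "wy": 0, "wz": 0, "fingers": 0.1}, {"tx": 0, "ty": 0.3, "tz": 0, "wx": 0, "wy": 0, "wz": 0, "fingers": 0.1}, {"tx": 0, "ty": 0.3, "tz": 0, "wx": 0, "wy": 0, "wz": 0, "fingers": 0.1}, {"tx": 0, "ty": 0.22, "tz": 0, "wx": 0, "wy": 0, "wz": 0, "fingers": 0.1}, {"tx": 0, "ty": 0, "tz": 0, "wx": 0, "wy": 0, "wz": 0, "fingers": 0.1}, {"tx": 0, "ty": 0, "tz": 0, "wx": 0, "wy": 0, "wz": 0, "fingers": 0.1}, {"tx": 0, "ty": 0, "tz": 0, "wx": 0, "wy": 0, "wz": 0, "fingers": 0.1}]'

```text
t: 2.82
tcp_pos: [0.5063, 0.1326, 0.0507]
orientation: [0.651, -0.65, 0.276, -0.277]
force: [-0.2, 0.6, -0.4]
opening: 0.051
```

```bash
python3 - <<'E'
from h import *
go((.507,.1335,.05))
E
```

```text
t 2.82 pos [0.5063 0.1326 0.0507] open 0.051 F [-0.21  0.57 -0.43]
axes x,y,z: [[0.695, -0.719, 0.001], [0.002, 0.001, -1.0], [0.719, 0.695, 0.002]]
shift units [-0.003  0.018  0.029] jaw yaw deg 44.00551614553271
```

play_rows --force 25 --plan '[{"tx": 0, "ty": 0, "tz": 0, "wx": 0, "wy": 0, "wz": 0, "fingers": -1}, {"tx": 0, "ty": 0, "tz": 0, "wx": 0, "wy": 0, "wz": 0, "fingers": -1}, {"tx": 0, "ty": 0, "tz": 0, "wx": 0, "wy": 0, "wz": 0, "fingers": -1}, {"tx": 0, "ty": 0, "tz": 0, "wx": 0, "wy": 0, "wz": 0, "fingers": -1}, {"tx": 0, "ty": 0, "tz": 0, "wx": 0, "wy": 0, "wz": 0, "fingers": -1}, {"tx": 0, "ty": 0, "tz": 0, "wx": 0, "wy": 0, "wz": 0, "fingers": -1}, {"tx": 0, "ty": 0, "tz": 0, "wx": 0, "wy": 0, "wz": 0, "fingers": -1}, {"tx": 0, "ty": 0, "tz": 0, "wx": 0, "wy": 0, "wz": 0, "fingers": -1}]'

```text
t: 3.48
tcp_pos: [0.5061, 0.1328, 0.05]
orientation: [0.651, -0.651, 0.276, -0.277]
force: [1.1, 1.0, 0.6]
opening: 0.0174
```

The opening of 17.4 mm matches the knob. Lift.

play_rows --plan '[{"tx": 0, "ty": -0.1, "tz": 0, "wx": 0, "wy": 0, "wz": 0, "fingers": -1}, {"tx": 0, "ty": -0.2, "tz": 0, "wx": 0, "wy": 0, "wz": 0, "fingers": -1}, {"tx": 0, "ty": -0.3, "tz": 0, "wx": 0, "wy": 0, "wz": 0, "fingers": -1}, {"tx": 0, "ty": -0.4, "tz": 0, "wx": 0, "wy": 0, "wz": 0, "fingers": -1}, {"tx": 0, "ty": -0.5, "tz": 0, "wx": 0, "wy": 0, "wz": 0, "fingers": -1}, {"tx": 0, "ty": -0.5, "tz": 0, "wx": 0, "wy": 0, "wz": 0, "fingers": -1}, {"tx": 0, "ty": -0.5, "tz": 0, "wx": 0, "wy": 0, "wz": 0, "fingers": -1}, {"tx": 0, "ty": -0.5, "tz": 0, "wx": 0, "wy": 0, "wz": 0, "fingers": -1}, {"tx": 0, "ty": -0.3, "tz": 0, "wx": 0, "wy": 0, "wz": 0, "fingers": -1}, {"tx": 0, "ty": -0.1, "tz": 0, "wx": 0, "wy": 0, "wz": 0, "fingers": -1}, {"tx": 0, "ty": 0, "tz": 0, "wx": 0, "wy": 0, "wz": 0, "fingers": -1}, {"tx": 0, "ty": 0, "tz": 0, "wx": 0, "wy": 0, "wz": 0, "fingers": -1}]'

```text
t: 4.48
tcp_pos: [0.5046, 0.132, 0.1852]
orientation: [-0.65, 0.651, -0.277, 0.276]
force: [-0.5, 0.4, -3.3]
opening: 0.017
```

```bash
python3 - <<'E'
from h import *
ps=[]
for i in range(3):
    c=manip.capture("top"); 
m=mask(c,(0,0,130),(180,50,255),(270,200,340,270))
cv2.imwrite("pics/m.png",m)
cv2.imwrite("pics/top2.png",c["frame"][:,:,::-1])
# rim: outer hull + mouth floor; fit outer edge with far side (rim, top rows) only
q=cv2.convexHull(big(m)).reshape(-1,2)
print(q.min(0),q.max(0))
up=q[q[:,1]<q[:,1].mean()-8]
print("rim far half", circ(plane(c,up,.076)), "all",circ(plane(c,q,.076)))
w=manip.capture("wrist"); cv2.imwrite("pics/w4.png",w["frame"][:,:,::-1])
go((.443,-.115,.2))
v=np.vstack([cv2.resize(c["frame"][190:280,260:350],(560,560))[60:500]]); 
cv2.imwrite("pics/both.png",np.vstack([cv2.resize(w["frame"],(400,300)),cv2.resize(c["frame"][195:275,240:370],(400,246),interpolation=cv2.INTER_CUBIC)])[:,:,::-1])
E
```

```text
[282 212] [327 258]
rim far half (array([ 0.4427823 , -0.11532718]), np.float64(0.04990859872297023)) all (array([ 0.44110755, -0.1149146 ]), np.float64(0.05105710080999033))
t 4.68 pos [0.5048 0.1321 0.1847] open 0.0172 F [ 0.14  1.09 -2.7 ]
axes x,y,z: [[0.695, -0.719, -0.001], [-0.003, -0.001, -1.0], [0.719, 0.695, -0.002]]
shift units [ 3.37  -0.372 -5.404] jaw yaw deg 44.007671626780606
```

View pics/both.png

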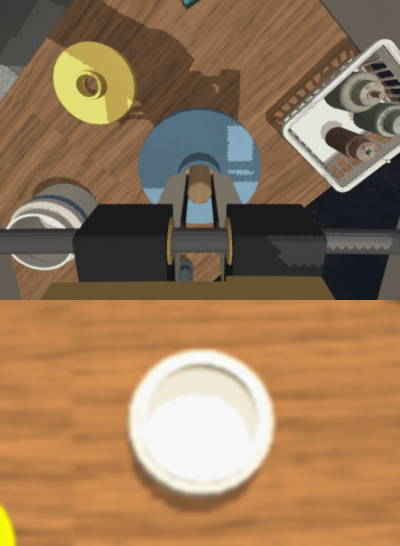

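Both lids hang from the gripper: the blue disc stays in place below the jaws and the force is about −3 N. The lower crop shows the pot mouth clear of the arm. I'll move past the pot so the wrist camera looks straight down into its mouth.

play_rows --plan '[{"tx": 0.2, "ty": 0, "tz": -0.17, "wx": 0, "wy": 0, "wz": 0, "fingers": -1}, {"tx": 0.4, "ty": 0, "tz": -0.34, "wx": 0, "wy": 0, "wz": 0, "fingers": -1}, {"tx": 0.6, "ty": 0, "tz": -0.51, "wx": 0, "wy": 0, "wz": 0, "fingers": -1}, {"tx": 0.7, "ty": 0, "tz": -0.59, "wx": 0, "wy": 0, "wz": 0, "fingers": -1}, {"tx": 0.7, "ty": 0, "tz": -0.59, "wx": 0, "wy": 0, "wz": 0, "fingers": -1}, {"tx": 0.7, "ty": 0, "tz": -0.59, "wx": 0, "wy": 0, "wz": 0, "fingers": -1}, {"tx": 0.7, "ty": 0, "tz": -0.59, "wx": 0, "wy": 0, "wz": 0, "fingers": -1}, {"tx": 0.7, "ty": 0, "tz": -0.59, "wx": 0, "wy": 0, "wz": 0, "fingers": -1}, {"tx": 0.6, "ty": 0, "tz": -0.51, "wx": 0, "wy": 0, "wz": 0, "fingers": -1}, {"tx": 0.5, "ty": 0, "tz": -0.42, "wx": 0, "wy": 0, "wz": 0, "fingers": -1}, {"tx": 0.4, "ty": 0, "tz": -0.34, "wx": 0, "wy": 0, "wz": 0, "fingers": -1}, {"tx": 0.17, "ty": 0, "tz": -0.16, "wx": 0, "wy": 0, "wz": 0, "fingers": -1}]'

```text
t: 5.68
tcp_pos: [0.5259, -0.2067, 0.1853]
orientation: [-0.649, 0.651, -0.278, 0.278]
force: [-0.5, 0.7, -3.4]
opening: 0.0169
```

play_rows --plan '[{"tx": 0, "ty": 0, "tz": 0, "wx": 0, "wy": 0, "wz": 0, "fingers": -1}, {"tx": 0, "ty": 0, "tz": 0, "wx": 0, "wy": 0, "wz": 0, "fingers": -1}, {"tx": 0, "ty": 0, "tz": 0, "wx": 0, "wy": 0, "wz": 0, "fingers": -1}]'

```text
t: 5.93
tcp_pos: [0.5272, -0.1985, 0.1855]
orientation: [0.652, -0.651, 0.276, -0.275]
force: [0.6, 1.2, -2.6]
opening: 0.0175
```

```bash
python3 - <<'E'
from h import *
go((.443,-.115,.185))
c=manip.capture("wrist"); np.savez("w5.npz",**c)
cv2.imwrite("pics/w5.png",c["frame"][:,:,::-1])
go((.443,-.115,.185))
E
```

```text
t 5.93 pos [ 0.5272 -0.1985  0.1855] open 0.0175 F [ 0.55  1.22 -2.59]
axes x,y,z: [[0.697, -0.717, -0.002], [-0.001, 0.002, -1.0], [0.717, 0.697, 0.001]]
shift units [-2.964  0.02  -0.056] jaw yaw deg 44.168899217073324
t 5.98 pos [ 0.5274 -0.1983  0.1857] open 0.0176 F [-0.01  0.52 -3.07]
axes x,y,z: [[0.697, -0.717, -0.002], [-0.0, 0.002, -1.0], [0.717, 0.697, 0.001]]
shift units [-2.965  0.022 -0.06 ] jaw yaw deg 44.20632892197655
```

View pics/w5.png

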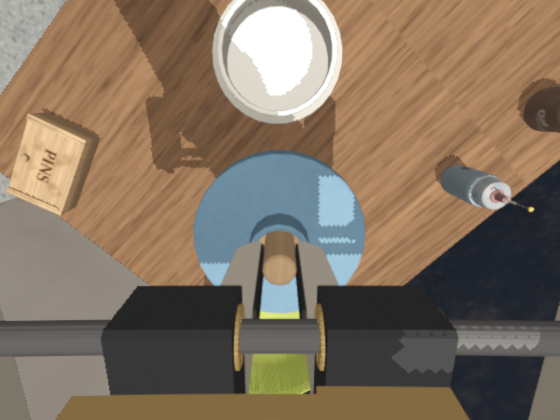

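The view shows the pot mouth at about (277,52), cut slightly by the top edge, the held lid at (279,230), and the blue bottle at (480,190). I'll back up 16 mm to get the whole rim in view, then fit the mouth edge.

play_rows --plan '[{"tx": -0.2, "ty": 0, "tz": 0, "wx": 0, "wy": 0, "wz": 0, "fingers": -1}, {"tx": -0.2, "ty": 0, "tz": 0, "wx": 0, "wy": 0, "wz": 0, "fingers": -1}, {"tx": 0, "ty": 0, "tz": 0, "wx": 0, "wy": 0, "wz": 0, "fingers": -1}, {"tx": 0, "ty": 0, "tz": 0, "wx": 0, "wy": 0, "wz": 0, "fingers": -1}, {"tx": 0, "ty": 0, "tz": 0, "wx": 0, "wy": 0, "wz": 0, "fingers": -1}, {"tx": 0, "ty": 0, "tz": 0, "wx": 0, "wy": 0, "wz": 0, "fingers": -1}, {"tx": 0, "ty": 0, "tz": 0, "wx": 0, "wy": 0, "wz": 0, "fingers": -1}, {"tx": 0, "ty": 0, "tz": 0, "wx": 0, "wy": 0, "wz": 0, "fingers": -1}]'

```text
t: 6.65
tcp_pos: [0.5162, -0.1897, 0.1858]
orientation: [-0.651, 0.651, -0.276, 0.276]
force: [-0.2, 0.6, -3.5]
opening: 0.017
```

```bash
python3 - <<'E'
from h import *
c=manip.capture("wrist"); f=c["frame"]; cv2.imwrite("pics/w6.png",f[:,:,::-1])
g=cv2.cvtColor(f,cv2.COLOR_RGB2GRAY)
e=cv2.Canny(cv2.GaussianBlur(g,(3,3),0),20,50); e[230:]=0
px=np.argwhere(e)[:,::-1]; W=plane(c,px,.076)
c0=np.array([.443,-.1153])
for i in range(4):
    print(i,c0)
    r=np.hypot(*(W[:,:2]-c0).T)
    print(" hist 34-56mm",np.histogram(r,np.arange(.034,.057,.001))[0])
    for rr in (.041,.045):
        s=abs(r-rr)<.002; cc,ra=circ(W[s]); a=np.histogram(np.arctan2(*(W[s,:2]-c0).T[::-1]),8,(-np.pi,np.pi))[0]; print(rr,s.sum(),np.round(cc,4),round(ra,4),a)
        if rr==.041: c1=cc
    c0=c1
# hull of low-saturation pot
hsv=cv2.cvtColor(f,cv2.COLOR_RGB2HSV); m=cv2.inRange(hsv,(0,0,60),(180,75,255)); m[:, :190]=0; m[:,370:]=0; m[155:]=0
q=cv2.convexHull(big(m)).reshape(-1,2); print(q.min(0),q.max(0)); print("hull@.045",circ(plane(c,q,.045)),"@.076",circ(plane(c,q,.076)))
vis=f.copy(); vis[e>0]=(255,0,0)
cv2.imwrite("pics/e6.png",cv2.resize(np.hstack([f[:230,190:370],vis[:230,190:370]]),None,fx=2,fy=2)[:,:,::-1])
go((c0[0],c0[1],.185))
E
```

```text
0 [ 0.443  -0.1153]
 hist 34-56mm [ 32  36  19  19  68 122 101 110 178 187  80 173 155  61  69  68  92 112
  75  41  79  78]
0.041 511 [ 0.4431 -0.1154] 0.0412 [55 75 44 51 77 66 71 72]
0.045 595 [ 0.443  -0.1152] 0.045 [ 71  73 102  83  52  79  60  75]
1 [ 0.44314315 -0.11544697]
 hist 34-56mm [ 30  38  22  19  51 132 114 119 156 200  65 191 145  61  65  77  94 122
  56  43  87  75]
0.041 521 [ 0.4434 -0.1157] 0.0411 [53 78 46 58 77 64 72 73]
0.045 601 [ 0.4431 -0.1154] 0.045 [71 69 99 76 51 81 70 84]
2 [ 0.44335028 -0.11572673]
 hist 34-56mm [ 32  32  34  18  25 140 149 120 121 211  83 186 132  63  61  85 117 116
  38  42  82  84]
0.041 530 [ 0.4438 -0.1162] 0.0409 [53 82 54 68 78 58 74 63]
0.045 612 [ 0.4434 -0.1156] 0.0449 [ 63  65  90  66  53  81  89 105]
3 [ 0.44380271 -0.11622739]
 hist 34-56mm [ 35  34  37  26  28  92 235 103 122 133 197  88 127  92  69 114 143  59
  39  55  80  82]
0.041 552 [ 0.4442 -0.1169] 0.0409 [53 88 88 88 77 52 53 53]
0.045 545 [ 0.4438 -0.1162] 0.0449 [ 54  57  54  46  53  70 107 104]
[215   2] [343 140]
hull@.045 (array([ 0.44373816, -0.11642366]), np.float64(0.05464822071709007)) @.076 (array([ 0.44532226, -0.11800928]), np.float64(0.0490104850818238))
t 6.7 pos [ 0.5161 -0.1897  0.1858] open 0.0172 F [-0.74  0.63 -2.84]
axes x,y,z: [[0.694, -0.72, 0.0], [-0.0, -0.0, -1.0], [0.72, 0.694, -0.0]]
shift units [-2.559  0.02  -0.03 ] jaw yaw deg 43.98662909847508
```

View pics/e6.png

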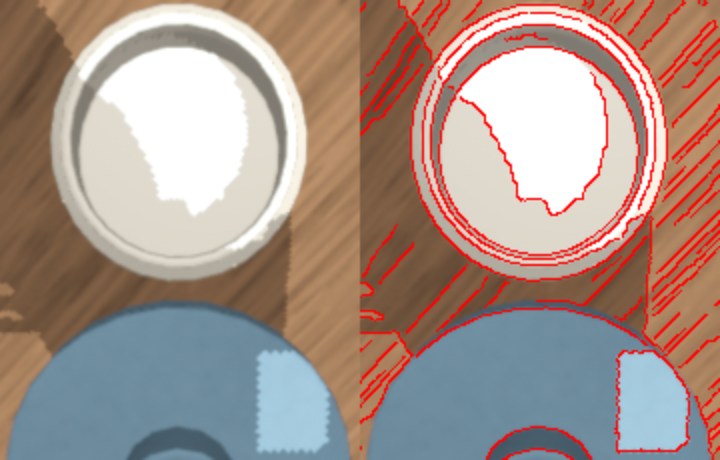

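The picture shows concentric edges (pot belly, neck, mouth, floor) around 2x-crop (178,140), which is full-image (279,70). I'll separate them by angle to pick out the mouth circle.

```bash
python3 - <<'E'
from h import *
c=manip.capture("wrist"); f=c["frame"]
T=np.array(c["T"]); print("cam",T[:3,3].round(4))
g=cv2.cvtColor(f,cv2.COLOR_RGB2GRAY)
e=cv2.Canny(cv2.GaussianBlur(g,(3,3),0),20,50); e[150:]=0
n,l=cv2.connectedComponents(e)
W=plane(c,np.argwhere(e>0)[:,::-1],.076); lab=l[e>0]
for k in range(1,n):
    s=lab==k
    if s.sum()>90: 
        cc,r=circ(W[s]); res=np.hypot(*(W[s,:2]-cc).T)-r; print(k,s.sum(),cc.round(4),r.round(4),"rms",res.std().round(5))
c0=np.array([.4437,-.116]); d=W[:,:2]-c0; a=np.degrees(np.arctan2(d[:,1],d[:,0])); r=np.hypot(*d.T)*1000
for t in range(-180,180,30):
    s=(abs(a-t)<1.5)&(r>30)&(r<56); print(t,np.unique(r[s].round()))
E
```

```text
cam [ 0.4591 -0.1318  0.3455]
5 196 [ 0.478  -0.2356] 0.1696 rms 0.00275
6 92 [ 0.4694 -0.1947] 0.1488 rms 0.00056
7 206 [ 0.3376 -0.2325] 0.0626 rms 0.00383
26 223 [ 0.5321 -0.0489] 0.0514 rms 0.0038
28 252 [ 0.4372 -0.0546] 0.0669 rms 0.00568
29 211 [ 0.4581 -0.0454] 0.0543 rms 0.00753
31 243 [ 0.2922 -0.0133] 0.2517 rms 0.00139
33 507 [ 0.445 -0.118] 0.0485 rms 0.00076
44 223 [-0.121  -0.2409] 0.454 rms 0.0015
46 135 [ 0.4443 -0.1173] 0.0447 rms 0.0003
49 409 [ 0.4445 -0.1173] 0.0413 rms 0.00027
51 235 [ 0.2468 -0.0332] 0.2896 rms 0.00125
54 116 [ 0.2925 -0.2039] 0.0457 rms 0.00359
60 109 [ 0.1798 -0.1688] 0.2106 rms 0.00055
61 252 [ 0.3659 -0.0227] 0.1834 rms 0.00283
62 146 [0.5471 0.0172] 0.0118 rms 0.00409
63 166 [ 0.2969 -0.2303] 0.0109 rms 0.00423
66 348 [ 0.4464 -0.1193] 0.0373 rms 0.00052
71 161 [ 0.9174 -0.2452] 0.6031 rms 0.00043
76 109 [ 0.4132 -0.1581] 0.0263 rms 0.00507
78 207 [ 0.4432 -0.1117] 0.0244 rms 0.00348
79 155 [ 0.4638 -0.0082] 0.1024 rms 0.00193
82 144 [ 0.7164 -0.2161] 0.3732 rms 0.00049
86 196 [ 0.4444 -0.1165] 0.0447 rms 0.0004
93 105 [ 0.3876 -0.0721] 0.
[... 509 characters left out ...]
0.5937 -0.019 ] 0.0263 rms 0.00572
119 123 [ 0.5733 -0.0847] 0.0647 rms 0.00239
134 124 [ 0.7047 -0.0546] 0.1447 rms 0.00095
135 362 [ 0.6111 -0.0183] 0.0242 rms 0.00841
139 201 [ 0.5452 -0.0659] 0.0178 rms 0.00641
153 128 [ 0.5635 -0.0601] 0.0118 rms 0.0041
159 95 [ 0.3706 -0.2984] 0.0388 rms 0.00174
-180 [34. 35. 40. 41. 44. 47. 54. 55.]
-150 [36. 37. 41. 44. 48. 49. 56.]
-120 [39. 40. 42. 45. 49. 50.]
-90 [40. 41. 43. 45. 46. 50. 51.]
-60 [41. 42. 43. 45. 46. 51. 54. 55. 56.]
-30 [41. 43. 45. 51.]
0 [40. 42. 43. 46. 47. 50. 54. 55.]
30 [39. 41. 44. 45. 49. 53. 54. 56.]
60 [36. 40. 41. 43. 44. 48.]
90 [30. 33. 34. 40. 43. 44. 47.]
120 [33. 39. 40. 43. 44. 46.]
150 [33. 37. 40. 43. 44. 46.]
```

Mouth and neck circles agree: centre (0.4445, −0.1172), radii 41.3 and 44.7 mm against the 41 and 45 expected. A quick check of the held knob against the TCP, in the same camera:

```bash
python3 - <<'E'
from h import *
c=manip.capture("wrist"); f=c["frame"]; s,r=tool(); M=r.as_matrix()
m=mask(c,(5,70,60),(25,255,255),(258,225,306,292)); q=big(m); print(q.min(0),q.max(0))
# bottom edge of the top face = nearest knob-top point, tool +x side; top face r 9 mm at tcp z+.010
row=q[:,1].max(); mid=q[q[:,1]>=row-1].mean(0)
p=plane(c,[mid],s["tcp_pos"][2]+.010)[0]; print("front edge in tool x,z (expect +9,0)mm",(M.T@(p-s["tcp_pos"])*1000).round(1))
P=plane(c,big(mask(c,(90,70,40),(125,255,255),(180,140,380,330))),s["tcp_pos"][2]-.031)
L=(P-s["tcp_pos"])@M; k=L[:,0]<-.01; cc,ra=circ(L[k][:,[0,2]]); L2=L[k][:,[0,2]]; g=np.hypot(*(L2-cc).T)>ra-.004; print("outer lid centre tool x,z mm",(circ(L2[g])[0]*1000).round(1),circ(L2[g])[1])
go((.4445,-.1172,.185))
E
```

```text
[260 231] [298 284]
front edge in tool x,z (expect +9,0)mm [  7.8 -10.   -1. ]
outer lid centre tool x,z mm [-3.6 -1.9] 0.050227266471546406
t 6.8 pos [ 0.5161 -0.1896  0.1858] open 0.0171 F [-0.02  1.42 -3.21]
axes x,y,z: [[0.695, -0.719, -0.0], [-0.0, -0.0, -1.0], [0.719, 0.695, -0.0]]
shift units [-2.546  0.02  -0.03 ] jaw yaw deg 43.995428809484416
```

play_rows --plan '[{"tx": -0.25, "ty": 0, "tz": 0, "wx": 0, "wy": 0, "wz": 0, "fingers": -1}, {"tx": -0.5, "ty": 0, "tz": 0, "wx": 0, "wy": 0, "wz": 0, "fingers": -1}, {"tx": -0.6, "ty": 0, "tz": 0, "wx": 0, "wy": 0, "wz": 0, "fingers": -1}, {"tx": -0.6, "ty": 0, "tz": 0, "wx": 0, "wy": 0, "wz": 0, "fingers": -1}, {"tx": -0.4, "ty": 0.1, "tz": 0, "wx": 0, "wy": 0, "wz": 0, "fingers": -1}, {"tx": -0.17, "ty": 0.3, "tz": 0, "wx": 0, "wy": 0, "wz": 0, "fingers": -1}, {"tx": 0, "ty": 0.4, "tz": 0, "wx": 0, "wy": 0, "wz": 0, "fingers": -1}, {"tx": 0, "ty": 0.3, "tz": 0, "wx": 0, "wy": 0, "wz": 0, "fingers": -1}, {"tx": 0, "ty": 0, "tz": 0, "wx": 0, "wy": 0, "wz": 0, "fingers": -1}, {"tx": 0, "ty": 0, "tz": 0, "wx": 0, "wy": 0, "wz": 0, "fingers": -1}, {"tx": 0, "ty": 0, "tz": 0, "wx": 0, "wy": 0, "wz": 0, "fingers": -1}, {"tx": 0, "ty": 0, "tz": 0, "wx": 0, "wy": 0, "wz": 0, "fingers": -1}]'

```text
t: 7.8
tcp_pos: [0.4467, -0.1171, 0.1427]
orientation: [0.651, -0.651, 0.276, -0.277]
force: [0.4, -0.4, -3.3]
opening: 0.0176
```

```bash
python3 - <<'E'
from h import *
go((.4452,-.1180,.126))
c=manip.capture("scene"); f=c["frame"][130:290,180:350]; cv2.imwrite("pics/s2.png",cv2.resize(f,None,fx=4,fy=3.7,interpolation=cv2.INTER_CUBIC)[:,:,::-1])
E
```

```text
t 7.8 pos [ 0.4467 -0.1171  0.1427] open 0.0176 F [ 0.43 -0.41 -3.29]
axes x,y,z: [[0.695, -0.719, 0.002], [0.002, -0.0, -1.0], [0.719, 0.695, 0.001]]
shift units [-0.01   0.417 -0.043] jaw yaw deg 43.99703457916924
```

View pics/s2.png

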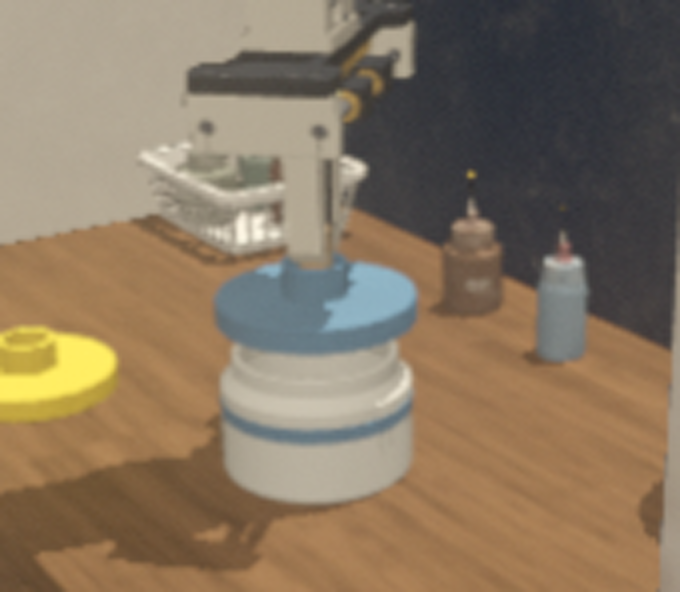

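The lids are level and centred over the pot: the lid spans columns 215–417 and the pot 220–412 in the crop. I'll lower slowly and watch the force.

play_rows --plan '[{"tx": -0.01, "ty": 0.1, "tz": -0.03, "wx": 0, "wy": 0, "wz": 0, "fingers": -1}, {"tx": 0, "ty": 0.1, "tz": 0, "wx": 0, "wy": 0, "wz": 0, "fingers": -1}, {"tx": 0, "ty": 0.1, "tz": 0, "wx": 0, "wy": 0, "wz": 0, "fingers": -1}, {"tx": 0, "ty": 0.1, "tz": 0, "wx": 0, "wy": 0, "wz": 0, "fingers": -1}, {"tx": 0, "ty": 0.05, "tz": 0, "wx": 0, "wy": 0, "wz": 0, "fingers": -1}, {"tx": 0, "ty": 0.05, "tz": 0, "wx": 0, "wy": 0, "wz": 0, "fingers": -1}, {"tx": 0, "ty": 0, "tz": 0, "wx": 0, "wy": 0, "wz": 0, "fingers": -1}, {"tx": 0, "ty": 0, "tz": 0, "wx": 0, "wy": 0, "wz": 0, "fingers": -1}, {"tx": 0, "ty": 0, "tz": 0, "wx": 0, "wy": 0, "wz": 0, "fingers": -1}]'

```text
t: 8.6
tcp_pos: [0.445, -0.1175, 0.1219]
orientation: [0.651, -0.651, 0.276, -0.276]
force: [-0.2, 1.3, -3.8]
opening: 0.0172
```

The plug is about 4 mm into the mouth with no contact force. Continue.

play_rows --plan '[{"tx": 0, "ty": 0.04, "tz": 0, "wx": 0, "wy": 0, "wz": 0, "fingers": -1}, {"tx": 0, "ty": 0.04, "tz": 0, "wx": 0, "wy": 0, "wz": 0, "fingers": -1}, {"tx": 0, "ty": 0.03, "tz": 0, "wx": 0, "wy": 0, "wz": 0, "fingers": -1}, {"tx": 0, "ty": 0, "tz": 0, "wx": 0, "wy": 0, "wz": 0, "fingers": -1}, {"tx": 0, "ty": 0, "tz": 0, "wx": 0, "wy": 0, "wz": 0, "fingers": -1}, {"tx": 0, "ty": 0, "tz": 0, "wx": 0, "wy": 0, "wz": 0, "fingers": -1}]'

```text
t: 9.1
tcp_pos: [0.4449, -0.1175, 0.1175]
orientation: [-0.651, 0.651, -0.276, 0.276]
force: [1.6, 1.0, -3.2]
opening: 0.0172
```

play_rows --plan '[{"tx": 0, "ty": 0.02, "tz": 0, "wx": 0, "wy": 0, "wz": 0, "fingers": -1}, {"tx": 0, "ty": 0.02, "tz": 0, "wx": 0, "wy": 0, "wz": 0, "fingers": -1}, {"tx": 0, "ty": 0.02, "tz": 0, "wx": 0, "wy": 0, "wz": 0, "fingers": -1}, {"tx": 0, "ty": 0, "tz": 0, "wx": 0, "wy": 0, "wz": 0, "fingers": -1}, {"tx": 0, "ty": 0, "tz": 0, "wx": 0, "wy": 0, "wz": 0, "fingers": -1}, {"tx": 0, "ty": 0, "tz": 0, "wx": 0, "wy": 0, "wz": 0, "fingers": -1}]'

```text
t: 9.6
tcp_pos: [0.445, -0.1176, 0.116]
orientation: [0.651, -0.651, 0.276, -0.276]
force: [-1.8, 1.3, 5.5]
opening: 0.0172
```

The force rose to +5.5 N at z = 0.116, exactly the home height. Release.

play_rows --plan '[{"tx": 0, "ty": 0, "tz": 0, "wx": 0, "wy": 0, "wz": 0, "fingers": 0.3}, {"tx": 0, "ty": 0, "tz": 0, "wx": 0, "wy": 0, "wz": 0, "fingers": 0.3}, {"tx": 0, "ty": 0, "tz": 0, "wx": 0, "wy": 0, "wz": 0, "fingers": 0.3}, {"tx": 0, "ty": 0, "tz": 0, "wx": 0, "wy": 0, "wz": 0, "fingers": 0.3}, {"tx": 0, "ty": 0, "tz": 0, "wx": 0, "wy": 0, "wz": 0, "fingers": 0.3}, {"tx": 0, "ty": 0, "tz": 0, "wx": 0, "wy": 0, "wz": 0, "fingers": 0.3}, {"tx": 0, "ty": 0, "tz": 0, "wx": 0, "wy": 0, "wz": 0, "fingers": 0.3}, {"tx": 0, "ty": 0, "tz": 0, "wx": 0, "wy": 0, "wz": 0, "fingers": 0.3}]'

```text
t: 10.27
tcp_pos: [0.4449, -0.1175, 0.115]
orientation: [-0.651, 0.651, -0.276, 0.276]
force: [-0.0, 0.2, 1.1]
opening: 0.0598
```

play_rows --plan '[{"tx": 0, "ty": -0.2, "tz": 0, "wx": 0, "wy": 0, "wz": 0, "fingers": 0.3}, {"tx": 0, "ty": -0.4, "tz": 0, "wx": 0, "wy": 0, "wz": 0, "fingers": 0.3}, {"tx": 0, "ty": -0.5, "tz": 0, "wx": 0, "wy": 0, "wz": 0, "fingers": 0.3}, {"tx": 0, "ty": -0.4, "tz": 0, "wx": 0, "wy": 0, "wz": 0, "fingers": 0.3}, {"tx": 0, "ty": 0, "tz": 0, "wx": 0, "wy": 0, "wz": 0, "fingers": 0.3}, {"tx": 0, "ty": 0, "tz": 0, "wx": 0, "wy": 0, "wz": 0, "fingers": 0.3}, {"tx": 0, "ty": 0, "tz": 0, "wx": 0, "wy": 0, "wz": 0, "fingers": 0.3}]'

```text
t: 10.85
tcp_pos: [0.4444, -0.1174, 0.1747]
orientation: [-0.651, 0.651, -0.277, 0.276]
force: [-0.2, 0.4, 1.3]
opening: 0.0603
```

```bash
python3 - <<'E'
from h import *
c=manip.capture("wrist"); f=c["frame"]
P=plane(c,cv2.convexHull(big(mask(c,(90,70,40),(125,255,255),(150,80,420,300)))).reshape(-1,2),.085); print("lid@.085",circ(P))
m=mask(c,(5,90,60),(25,255,255),(258,150,306,292)); n,l,st,ce=cv2.connectedComponentsWithStats(m); i=1+st[1:,4].argmax(); print("knob",st[i],ce[i],plane(c,[ce[i]],.12))
t=manip.capture("scene")["frame"][130:290,180:350]
cv2.imwrite("pics/rel.png",np.hstack([cv2.resize(f,(400,300)),cv2.resize(t,(319,300),interpolation=cv2.INTER_CUBIC)])[:,:,::-1])
go((.445,-.1175,.096))
E
```

```text
lid@.085 (array([ 0.43591069, -0.10939939]), np.float64(0.0463324688313004))
knob [ 258  267   48   25 1059] [281.74220963 280.43248347] [[ 0.47552852 -0.14830803  0.12      ]]
t 10.95 pos [ 0.4442 -0.1173  0.1742] open 0.0604 F [-0.23  0.37  0.3 ]
axes x,y,z: [[0.695, -0.719, -0.002], [-0.002, 0.0, -1.0], [0.719, 0.695, -0.001]]
shift units [0.022 1.955 0.014] jaw yaw deg 44.01104163716649
```

View pics/rel.png

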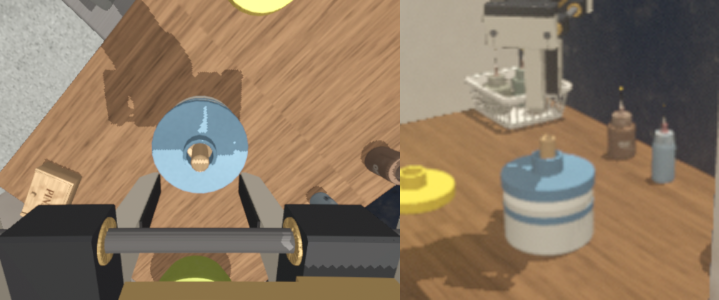

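Both lids sit home on the pot. In the left picture the collar is at about (200,146) with the knob in it, and in the right one the skirt meets the neck all round, level. Next I refit the collar position, since the lid mask was too tight for this light.

```bash
python3 - <<'E'
from h import *
c=manip.capture("wrist")
m=mask(c,(85,40,40),(125,255,255),(195,120,365,285)); m=cv2.morphologyEx(m,cv2.MORPH_OPEN,np.ones((3,3),np.uint8))
q=cv2.convexHull(big(m)).reshape(-1,2); print(q.min(0),q.max(0))
P=plane(c,q,.085); print("lid@.085",circ(P))
r=np.hypot(*(P[:,:2]-[.4445,-.1172]).T); print(np.sort(r).round(3)[[0,5,-5,-1]])
s=P[r>.048]; print(circ(s))
m=mask(c,(5,60,60),(28,255,255),(262,195,300,240)); n,l,st,ce=cv2.connectedComponentsWithStats(m); i=1+st[1:,4].argmax(); print("knob",st[i],ce[i])
b=plane(c,[(st[i][0]+st[i][2]/2,st[i][1]+st[i][3])],.126); print("knob top front edge",b)
E
```

```text
[213 139] [346 270]
lid@.085 (array([ 0.44352574, -0.11777971]), np.float64(0.053723503193696516))
[0.052 0.052 0.055 0.056]
(array([ 0.44352574, -0.11777971]), np.float64(0.053723503193696516))
knob [263 202  34  38 953] [279.60440714 219.38824764]
knob top front edge [[ 0.45000001 -0.1240267   0.126     ]]
```

The lid centre is (0.4435, −0.1178) with r = 53.7 mm, and the knob agrees, so the gripper is already within 1 mm of centred. Descend around the collar.

play_rows --plan '[{"tx": 0, "ty": 0.3, "tz": -0.02, "wx": 0, "wy": 0, "wz": 0, "fingers": 0.3}, {"tx": 0, "ty": 0.4, "tz": 0, "wx": 0, "wy": 0, "wz": 0, "fingers": 0.3}, {"tx": 0, "ty": 0.4, "tz": 0, "wx": 0, "wy": 0, "wz": 0, "fingers": 0.3}, {"tx": 0, "ty": 0.3, "tz": 0, "wx": 0, "wy": 0, "wz": 0, "fingers": 0.3}, {"tx": 0, "ty": 0.2, "tz": 0, "wx": 0, "wy": 0, "wz": 0, "fingers": 0.3}, {"tx": 0, "ty": 0.2, "tz": 0, "wx": 0, "wy": 0, "wz": 0, "fingers": 0.3}, {"tx": 0, "ty": 0.1, "tz": 0, "wx": 0, "wy": 0, "wz": 0, "fingers": 0.3}, {"tx": 0, "ty": 0, "tz": 0, "wx": 0, "wy": 0, "wz": 0, "fingers": 0.3}, {"tx": 0, "ty": 0, "tz": 0, "wx": 0, "wy": 0, "wz": 0, "fingers": 0.3}, {"tx": 0, "ty": 0, "tz": 0, "wx": 0, "wy": 0, "wz": 0, "fingers": 0.3}]'

```text
t: 11.83
tcp_pos: [0.4447, -0.1182, 0.0995]
orientation: [0.651, -0.651, 0.276, -0.277]
force: [-0.5, 0.0, -0.3]
opening: 0.0607
```

play_rows --force 15 --plan '[{"tx": 0, "ty": 0, "tz": 0, "wx": 0, "wy": 0, "wz": 0, "fingers": 0.1}, {"tx": 0, "ty": 0, "tz": 0, "wx": 0, "wy": 0, "wz": 0, "fingers": -0.1}, {"tx": 0, "ty": 0, "tz": 0, "wx": 0, "wy": 0, "wz": 0, "fingers": -0.2}, {"tx": 0, "ty": 0, "tz": 0, "wx": 0, "wy": 0, "wz": 0, "fingers": -0.4}, {"tx": 0, "ty": 0, "tz": 0, "wx": 0, "wy": 0, "wz": 0, "fingers": -1}, {"tx": 0, "ty": 0, "tz": 0, "wx": 0, "wy": 0, "wz": 0, "fingers": -1}, {"tx": 0, "ty": 0, "tz": 0, "wx": 0, "wy": 0, "wz": 0, "fingers": -1}, {"tx": 0, "ty": 0, "tz": 0, "wx": 0, "wy": 0, "wz": 0, "fingers": -1}]'

```text
t: 12.5
tcp_pos: [0.4445, -0.118, 0.0992]
orientation: [0.651, -0.651, 0.276, -0.276]
force: [0.3, 0.6, 1.3]
opening: 0.036
```

The opening is 36.0 mm, the collar's diameter. Lift 100 mm straight up, gently.

play_rows --plan '[{"tx": 0, "ty": -0.05, "tz": 0, "wx": 0, "wy": 0, "wz": 0, "fingers": -1}, {"tx": 0, "ty": -0.1, "tz": 0, "wx": 0, "wy": 0, "wz": 0, "fingers": -1}, {"tx": 0, "ty": -0.15, "tz": 0, "wx": 0, "wy": 0, "wz": 0, "fingers": -1}, {"tx": 0, "ty": -0.2, "tz": 0, "wx": 0, "wy": 0, "wz": 0, "fingers": -1}, {"tx": 0, "ty": -0.25, "tz": 0, "wx": 0, "wy": 0, "wz": 0, "fingers": -1}, {"tx": 0, "ty": -0.3, "tz": 0, "wx": 0, "wy": 0, "wz": 0, "fingers": -1}, {"tx": 0, "ty": -0.35, "tz": 0, "wx": 0, "wy": 0, "wz": 0, "fingers": -1}, {"tx": 0, "ty": -0.35, "tz": 0, "wx": 0, "wy": 0, "wz": 0, "fingers": -1}, {"tx": 0, "ty": -0.3, "tz": 0, "wx": 0, "wy": 0, "wz": 0, "fingers": -1}, {"tx": 0, "ty": -0.25, "tz": 0, "wx": 0, "wy": 0, "wz": 0, "fingers": -1}, {"tx": 0, "ty": -0.15, "tz": 0, "wx": 0, "wy": 0, "wz": 0, "fingers": -1}, {"tx": 0, "ty": -0.05, "tz": 0, "wx": 0, "wy": 0, "wz": 0, "fingers": -1}]'

```text
t: 13.5
tcp_pos: [0.4448, -0.1182, 0.2004]
orientation: [0.651, -0.651, 0.275, -0.277]
force: [-0.5, -0.2, -1.7]
opening: 0.0358
```

play_rows --plan '[{"tx": 0, "ty": 0, "tz": 0, "wx": 0, "wy": 0, "wz": 0, "fingers": -1}, {"tx": 0, "ty": 0, "tz": 0, "wx": 0, "wy": 0, "wz": 0, "fingers": -1}, {"tx": 0, "ty": 0, "tz": 0, "wx": 0, "wy": 0, "wz": 0, "fingers": -1}, {"tx": 0, "ty": 0, "tz": 0, "wx": 0, "wy": 0, "wz": 0, "fingers": -1}, {"tx": 0, "ty": 0, "tz": 0, "wx": 0, "wy": 0, "wz": 0, "fingers": -1}, {"tx": 0, "ty": 0, "tz": 0, "wx": 0, "wy": 0, "wz": 0, "fingers": -1}]'

```text
t: 14.0
tcp_pos: [0.4442, -0.118, 0.1987]
orientation: [-0.651, 0.651, -0.277, 0.276]
force: [0.3, 0.1, -1.8]
opening: 0.0354
```

```bash
python3 - <<'E'
from h import *
f=manip.capture("scene")["frame"][80:290,180:350]
cv2.imwrite("pics/end.png",cv2.resize(f,None,fx=2.8,fy=2.8,interpolation=cv2.INTER_CUBIC)[:,:,::-1])
go((.4445,-.118,.1992)); print(np.abs(manip.observe()["qd"]).max())
E
```

```text
t 14.05 pos [ 0.4442 -0.118   0.1988] open 0.0355 F [ 0.05  0.44 -0.74]
axes x,y,z: [[0.695, -0.719, -0.001], [-0.001, 0.0, -1.0], [0.719, 0.695, -0.0]]
shift units [ 0.005 -0.011  0.006] jaw yaw deg 44.002408530618105
0.003321391559742366
```

View pics/end.png

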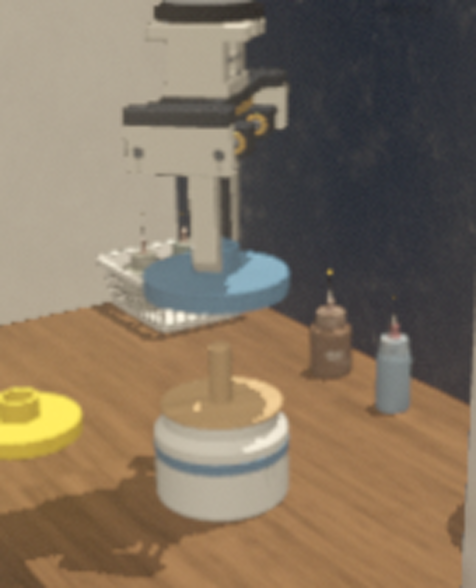

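The blue lid is held level at about (217,278), clear of the knob. The inner lid sits flush in the upright pot at (222,405), and the bottles are where they were.

```bash
python3 -c "
from plant import manip
print(manip.sign_off())"
```

```text
the job is handed in; nothing more can be done
None
```

The job is done and handed in at about 14 s of the 58 s allowed. I lifted both lids together by the knob and lowered them until the inner lid was home. After letting go, I took the outer lid by its collar and raised it about 100 mm.

**What the last checks showed**
- **Inner lid home:** contact came at TCP z = 0.116 m, the expected home height, with no force on the way in. The last picture shows it flush in the upright pot.
- **Outer lid held:** the jaws closed on the collar at 36.0 mm and read 35.5 mm at the end. The TCP rose from z = 0.099 to 0.199 m. In the last picture the lid is level and clear of the knob, and joint speeds were near zero.
- **Bystanders:** the bottles were in place in the last picture. I did not look at the bowl again at the end, but the arm never went near it below z ≈ 0.18 m.

**What failed or disagreed**
- My first move call was refused because its rows left out some keys.
- The top camera put the pot about 2–3 mm from where the wrist camera did. I used the wrist value, whose mouth and neck circles matched the given sizes.
- Two blue-mask fits of the outer lid were poor: one while it was held, which I ignored, and one after release, which I refitted.

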